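# Peel the top vial tray off its stack and hold it over the light pad

### The arm

A 6-joint arm with a two-finger parallel gripper is mounted at the origin on the work surface. World frame = base frame: x ahead of the robot, y to its left, z up, the work surface at z = 0. Lengths are in m, angles in rad, forces in N, time in s.
With the tool pointing down it reaches from about 0.3 to 0.95 m from the base axis. Payload 3.1 kg.
Tool frame: the origin (TCP) lies between the finger pads; the fingertips stand 22 mm ahead of it and the grasp point (between the pads) lies 3 mm ahead of it; z points along the fingers, y is the direction in which the jaws open and shut (so a half turn about z gives the same grasp; the last joint's range is limited). The gripper opens to 85 mm and grips with 20 to 120 N. Pads are 22 mm wide; open, the fingers measure 114 mm over their backs; the gripper's body (76 mm by 85 mm) begins 54 mm behind the grasp point. The pads swing forward as they close: fully open they stand 13 mm farther back than shut.
Start: joints at [1.17, 0.308, 1.634, -0, 1.2, -0.07], TCP at [0.203, 0.591, 0.253] pointing down, gripper open.
Joint ranges: [-3.06, 3.06], [-0.79, 1.96], [0.05, 2.63], [-1.19, 4.34], [0.05, 2.64], [-2.94, 2.94]. Speed limits (rad/s): [2.79, 2.79, 3.14, 3.14, 3.14, 3.14].

### API

Orientations are given as a unit quaternion [x, y, z, w].
In Python, from workcell import monitor, imaging, job gives the robot as it stands.
- The arm moves only by the tool step_arm, never from a script. Its argument "targets" is one flat list of numbers, 7 for each row, row after row: the opening, from 0 (shut) to 1 (fully open), then the shift along the tool's x, y, z in cm, then the turn, a rotation vector about the tool's x, y, z in rad. In form: [hand, dx, dy, dz, wx, wy, wz, hand, dx, dy, dz, wx, wy, wz, ...]. A call has 1 to 10 rows; each row shifts and turns the pose as measured when the row begins, along the tool's axes as they then stand; what a row does not reach is not made up. A row lasts 1/12 s, in which the tool goes at most 41.7 mm and 7.16 degrees, less where a joint would pass 70% of its speed; a pose out of reach is approached as far as the arm can. A call with a gripper value outside its range is refused whole. The fingers move at their own pace and stop on an object; "grip_force" is the grip in N (left out, the last holds). Time passes only in rows, so rows that do not move let the fingers close. It gives the time, the measured TCP pose, the force and the opening at its end, in the units of the state.
- monitor.sense(): the state, without advancing time (a new reading comes with each control period).
- imaging.snapshot(name): name is "side" or "top"; returns the picture (384x512x3 uint8, blue, green, red); there is no depth.
- imaging.camera_model(name): a dict with "mtx" (3x3 intrinsics, pixels), "T" (4x4, takes a point from camera to world coordinates). Camera axes: x right, y up, looking along -z (the intrinsics and any distortion apply to the point x, -y, -z); pixel columns grow to the right and rows downward; lengths in m; the calibration is good to about 2 mm. A picture is of the moment at which its call begins. camera_model takes no time and is no camera call.
- job.close_job(): hands the job in, once; it reports no verdict.
The state is a dict: "time_s": time; "qpos": joint angles; "dq": joint speeds; "tau": joint torques, N m; "ee_pos": TCP position; "ee_rot": TCP orientation; "wrist_force": force on the tool from outside, world axes, zero at the start; "torque": the same for the moment, N m; "opening": finger opening in m.
Only numpy, scipy, OpenCV 4.12 (cv2) and the standard library are available. Lean on these libraries where they do the work, as an engineer would, in place of code of your own. Each camera call takes 0.05 s, during which the arm holds its last target.

### The job

Turn the black clamp knob clockwise until it clicks past its detent and releases the stack of nested white trays, then peel off the clinging top tray: raise its corner with the upright pull tab first, while the opposite corner still sits on the stack. Carry the tray to the light pad for inspection and finish while still holding it, level and right way up, still, centred about 10 cm above the pad; never let it touch the pad, and leave the other things on the bench where they are.

Things in the scene. Friction and masses are not known exactly. Their poses are not given: they have to be found in the camera images.
- seat (a point): Fixed point of the tray holder: centre of the stack, where the underside of the top tray's flange sits, 44 mm above the bench. Axes are the holder's: x along the trays' 150 mm side, y along their 110 mm side, z up.
- holder: Fixed grey base plate 196 x 196 x 10 mm with a nested stack of white formed trays. Origin on the bench under the stack's middle. Four small posts with steel spring noses, 59 mm high, stand at holder x, y (mm) (-88, -30), (20, 68), (88, 0), (-45, -68).
- tray_center (a point): Centre of the top tray (loose, about 80 g), half-way up its 26 mm height, 35 mm above the bench at the start; axes then as the holder's. White, 150 (x) x 110 (y) x 26 mm: a flat flange 12 mm wide, 4 mm thick, round a hollow with sloping walls, nested flange on flange in the tray below.
- tray: The top tray; origin under its floor, 13 mm below tray_center. It clings: its flange is snapped under the four noses, each giving way at about 5 N after some 2 mm of lift. Raising the tab's corner about the opposite corner frees them in turn; tilted by about 0.25 rad it comes away upward and towards the tab.
- tray_tab (a point): Centre of the top tray's upright pull tab, at its corner, -62 and +48 mm from the tray's centre along tray x, y. A stiff white lug 24 mm long (tray x), 10 mm thick (tray y: pinch it this way), 38 mm high; the point is 19 mm above the flange's top and 19 mm below the tab's top, 67 mm above the bench at the start.
- tray_far (a point): The top tray's corner diagonally opposite the tab, at the underside of its flange: +75 and -55 mm from the tray's centre along tray x, y; 44 mm above the bench at the start.
- knob_grip (a point): On the clamp knob's upright axis, 77 mm above the bench, beside the stack (holder x +30, y -85 mm). Black bar 12 mm thick, 38 mm long, top 92 mm above the bench; disc and 39 mm steel keeper below it reach up to 56 mm. The frame turns with the knob: bar and keeper run along its y, so pinch it along its x.
- knob (a joint): 0 = clamped, the keeper points along holder +y over the tray's flange; grows clockwise from above to the stop at 1.4 rad = released, keeper clear of the tray. A detent holds both ends: it takes about 0.14 N m to break away from 0, hump at 0.7 rad; past it the knob clicks on to 1.4 by itself, short of it it springs back.
- pad_center (a point): Centre of the light pad's top face, 12 mm above the bench; z up.
- light_pad: The light pad: flat fixed black panel with a bright white face, 210 (x) x 170 (y) x 12 mm, on the bench; origin under its middle.
- jar: Bystander: amber screw-top jar, 48 mm across, 55 mm tall; origin at the centre of its underside.
- vial: Bystander: small clear vial, 26 mm across, 42 mm tall; origin at the centre of its underside.
- beaker: Bystander: small glass beaker, 48 mm across, 60 mm tall; origin at the centre of its underside.
- bottle_left: Bystander: clear bottle with blue cap, 74 mm across, 150 mm tall, left; origin at the centre of its underside.
- bottle_right: Bystander: the same bottle, right; origin at the centre of its underside.
- vial_rack: Bystander: grey rack full of vials, 80 x 150 x 44 mm; origin at the centre of its underside.
- tip_box: Bystander: closed pipette-tip box, 85 x 120 x 59 mm; origin at the centre of its underside.
- scoop: Bystander: slim steel lab scoop, 190 mm long, 14 mm wide, lying flat; origin at the centre of its underside.
Mind the look-alikes: they are no part of the job. What is shaped like the tray but purple or turquoise is not meant.

How it is judged:
By the outcome, as a careful person would: the job done as asked, in the order asked, and still so for the second after the job is handed in, while the arm keeps its last pose, push and grip.
It also fails if it takes over 64 s, if anything falls off the work surface, if the arm or the gripper's body presses on something with over 40 N, if the wrist force passes 120 N, or if a joint passes its speed limit or range.

## Working session

There is one attempt and no reset: what is moved stays moved. The work goes in short steps, Python scripts to look and compute and a tool call to move; the robot and the scene stay as the last step left them, time stands still between calls to the robot, and variables do not carry over. Pictures are saved under pics/ and viewed, and the job is handed in when it is done.

Besides the shell and the picture viewer there is one more tool, called after "Emit:" as name(argument=value, ...) on one line, values as JSON. step_arm: Moves the arm, as the interface text tells. Its arguments: {"type":"object","properties":{"targets":{"type":"array","items":{"type":"number"}},"grip_force":{"type":"number"}},"required":["targets"]}

```bash
mkdir -p pics; cat > h.py <<'E'
import numpy as np, cv2
from workcell import monitor, imaging, job
from scipy.spatial.transform import Rotation as R
def cam(n): 
    m=imaging.camera_model(n); return np.array(m['mtx']),np.array(m['T']),m
def ray(n,u,v):
    K,T,m=cam(n); a=np.linalg.inv(K)@[u,v,1]; d=T[:3,:3]@[a[0],-a[1],-a[2]]; return T[:3,3],d/np.linalg.norm(d)
def onz(n,u,v,z):
    o,d=ray(n,u,v); return o+d*(z-o[2])/d[2]
def proj(n,p):
    K,T,m=cam(n); c=T[:3,:3].T@(np.array(p)-T[:3,3]); q=K@[c[0],-c[1],-c[2]]; return q[:2]/q[2]
E
python3 - <<'E'
from h import *
for n in('top','side'):
    cv2.imwrite(f'pics/{n}0.png',imaging.snapshot(n)); print(imaging.camera_model(n))
print(monitor.sense())
E
```

```text
{'mtx': array([[369.78410802,   0.        , 261.82451834],
       [  0.        , 369.78410802, 196.15100378],
       [  0.        ,   0.        ,   1.        ]]), 'T': array([[ 0.00982084,  0.98701937, -0.1603007 ,  0.32723006],
       [-0.99991202,  0.01112296,  0.00722768, -0.0031545 ],
       [ 0.00891688,  0.16021562,  0.98704176,  1.15329405],
       [ 0.        ,  0.        ,  0.        ,  1.        ]])}
{'mtx': array([[393.60654675,   0.        , 259.85379105],
       [  0.        , 393.60654675, 190.69634356],
       [  0.        ,   0.        ,   1.        ]]), 'T': array([[-0.99869056,  0.03182859, -0.04005125,  0.47697888],
       [-0.05040767, -0.74584191,  0.664213  ,  0.80909551],
       [-0.00873094,  0.66536215,  0.74646968,  1.00079754],
       [ 0.        ,  0.        ,  0.        ,  1.        ]])}
{'time_s': 0.1, 'qpos': array([ 1.17029670e+00,  3.08946774e-01,  1.63508432e+00, -7.99253234e-06,
        1.19970894e+00, -6.97038882e-02]), 'dq': array([ 0.00033917, -0.00344488, -0.00374664, -0.00044101,  0.0005049 ,
       -0.00143119]), 'tau': array([-6.89785938e-04, -4.16405189e+01, -2.77644467e+01, -1.07898893e-04,
        3.94771181e-03, -9.31922443e-06]), 'ee_pos': array([0.2027475 , 0.59044334, 0.25213197]), 'ee_rot': array([ 1.64643253e-01,  9.86352597e-01, -1.04501798e-03, -2.46486507e-04]), 'wrist_force': array([-0.70891937, -0.01167704, -1.24313552]), 'torque': array([ 0.00125047, -0.02079364,  0.02552207]), 'opening': 0.08511756168515647}
```

View pics/top0.png

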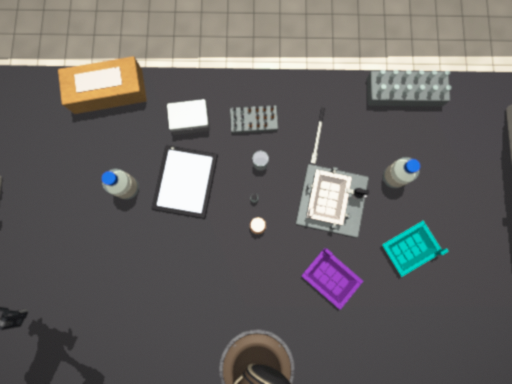

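View pics/side0.png

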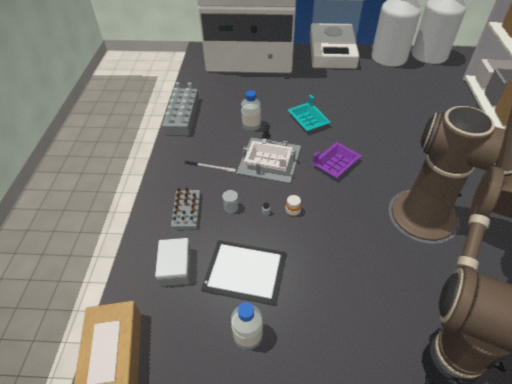

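```bash
python3 - <<'E'
from h import *
a=cv2.imread('pics/top0.png')[155:245,285:385]; cv2.imwrite('pics/c1.png',cv2.resize(a,None,fx=6,fy=6,interpolation=cv2.INTER_CUBIC))
a=cv2.imread('pics/side0.png')[115:190,225:325]; cv2.imwrite('pics/c2.png',cv2.resize(a,None,fx=8,fy=8,interpolation=cv2.INTER_CUBIC))
E
```

```text
(no output)
```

View pics/c1.png

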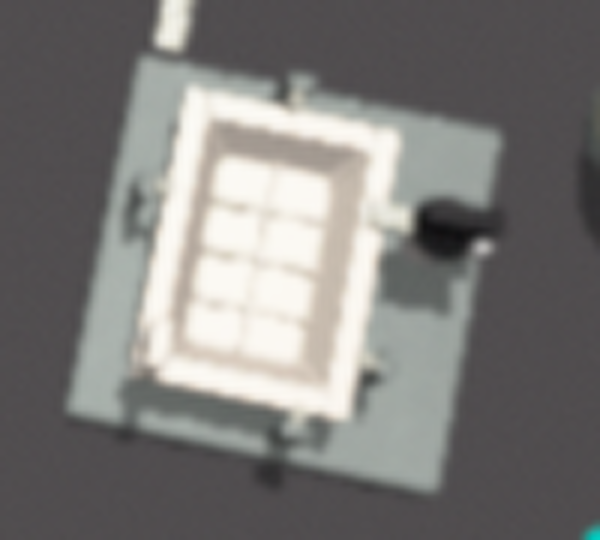

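View pics/c2.png

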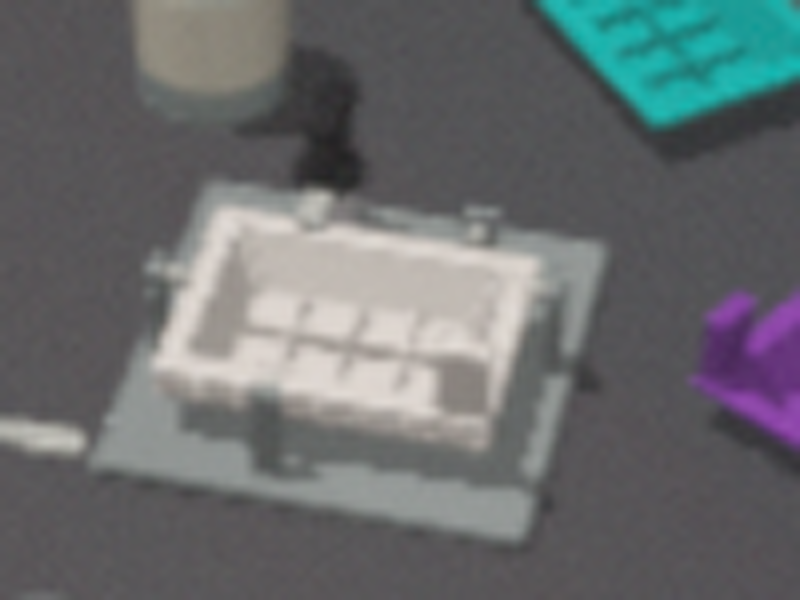

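```bash
cat > m.py <<'E'
from h import *
def holder():
    im=cv2.imread('pics/top0.png'); 
    big=cv2.resize(im[155:245,285:385],None,fx=6,fy=6,interpolation=cv2.INTER_CUBIC)
    m=(big.min(2)>95).astype('uint8'); m[:60,150:200]=0
    c=max(cv2.findContours(m,0,2)[0],key=cv2.contourArea); h=cv2.convexHull(c)[:,0]
    P=np.array([onz('top',(u+.5)/6-.5+285,(v+.5)/6-.5+155,.01)[:2] for u,v in h],dtype=np.float32)
    return cv2.minAreaRect(P)
r=holder(); print(r)
side=[( 95,465),(207,183),(607,243),(525,542)]
print('side',[onz('side',u/8+225,v/8+115,.01).round(4).tolist() for u,v in side])
print('top',[onz('top',u/6+285,v/6+155,.01).round(4).tolist() for u,v in [(140,52),(503,128),(440,492),(68,415)]])
E
python3 m.py
```

```text
((0.5082199573516846, -0.23565641045570374), (0.20501451194286346, 0.20678922533988953), 78.2004623413086)
side [[0.615, -0.1517, 0.01], [0.5782, -0.3418, 0.01], [0.3878, -0.3066, 0.01], [0.4265, -0.1135, 0.01]]
top [[0.6193, -0.1585, 0.01], [0.5803, -0.3499, 0.01], [0.3886, -0.3104, 0.01], [0.4262, -0.1193, 0.01]]
```

```bash
cat > m2.py <<'E'
from h import *
def up(n,x0,y0,x1,y1,f=8):
    im=cv2.imread(f'pics/{n}0.png')[y0:y1,x0:x1]
    return cv2.resize(im,None,fx=f,fy=f,interpolation=cv2.INTER_CUBIC)
def pt(u,v,x0,y0,f=8): return (u+.5)/f-.5+x0,(v+.5)/f-.5+y0
yaw=-.201; H=lambda c,x,y,z:[c[0]+x*np.cos(yaw)-y*np.sin(yaw),c[1]+x*np.sin(yaw)+y*np.cos(yaw),z]
if __name__=='__main__':
  for n,box,thr in(('top',(285,155,385,245),190),('side',(225,115,325,190),170)):
    b=up(n,*box); m=(b.min(2)>thr).astype('uint8'); m=cv2.morphologyEx(m,cv2.MORPH_OPEN,np.ones((11,11)))
    k,lab,st,_=cv2.connectedComponentsWithStats(m); i=1+np.argmax(st[1:,4]); c=max(cv2.findContours((lab==i).astype('uint8'),0,2)[0],key=cv2.contourArea)
    P=np.array([onz(n,*pt(u,v,*box[:2]),.048)[:2] for u,v in cv2.convexHull(c)[:,0]],dtype=np.float32); print(n,cv2.minAreaRect(P))
    cc=(.504,-.2318)
    for q,col in [((-62,48,48),(0,0,255)),((-62,48,86),(0,0,255)),((75,-55,48),(255,0,0)),((75,55,48),(255,0,0)),((-75,55,48),(255,0,0)),((-75,-55,48),(255,0,0)),((30,-85,92),(0,255,0)),((30,-46,56),(0,200,255)),((-88,-30,59),(255,0,255)),((20,68,59),(255,0,255)),((88,0,59),(255,0,255)),((-45,-68,59),(255,0,255)),((98,98,10),(0,255,255)),((98,-98,10),(0,255,255)),((-98,-98,10),(0,255,255)),((-98,98,10),(0,255,255))]:
        p=proj(n,H(cc,*[t/1000 for t in q])); cv2.circle(b,tuple(int(round(t)) for t in ((p-box[:2]+.5)*8-.5)),4,col,-1)
    cv2.imwrite(f'pics/o_{n}.png',b)
E
python3 m2.py
```

```text
top ((0.507399320602417, -0.21942779421806335), (0.12321310490369797, 0.15399935841560364), 77.9159927368164)
side ((0.5077284574508667, -0.21457788348197937), (0.11590017378330231, 0.15292717516422272), 78.089111328125)
```

```bash
sleep 1
```

```text
(no output)
```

View pics/o_top.png

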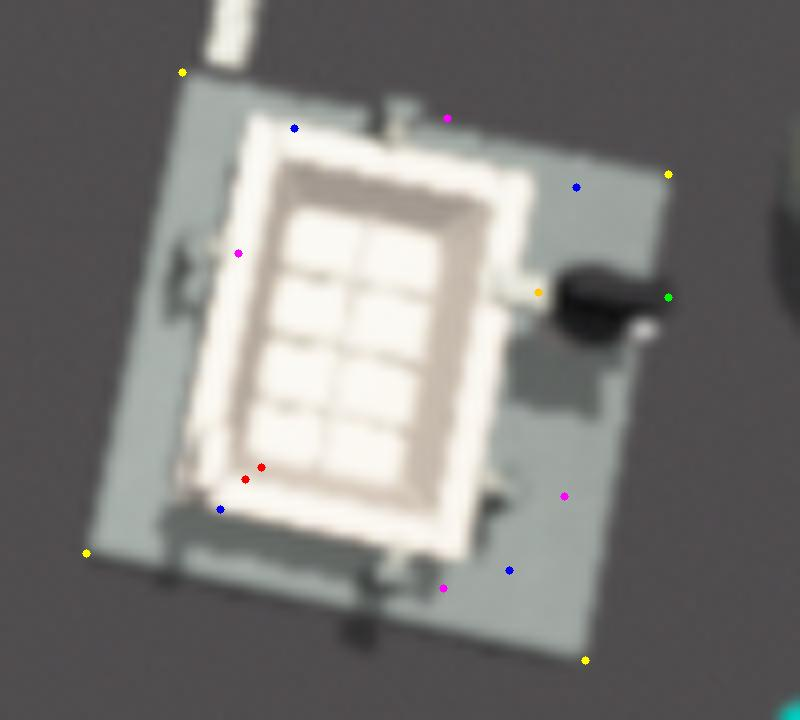

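View pics/o_side.png

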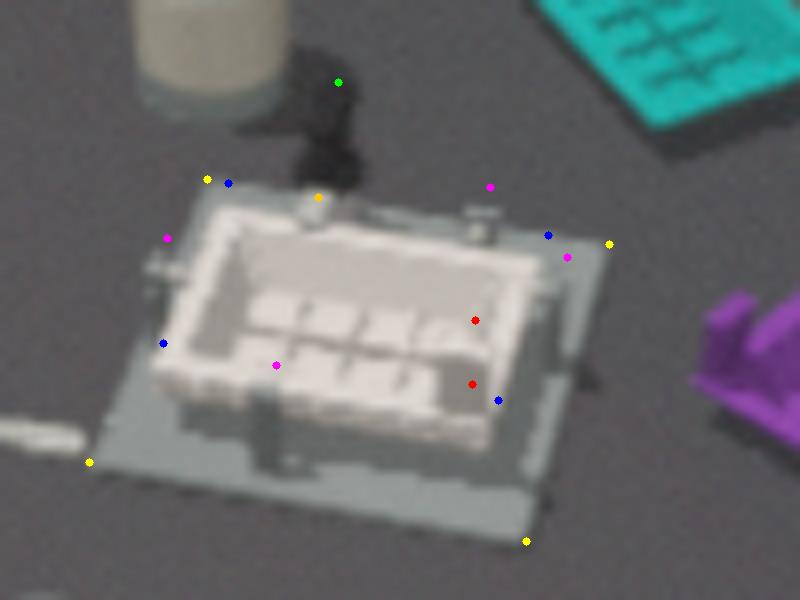

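```bash
sed -i 's/cc=(.504,-.2318)/cc=(.507,-.217)/' m2.py; python3 m2.py
```

```text
top ((0.507399320602417, -0.21942779421806335), (0.12321310490369797, 0.15399935841560364), 77.9159927368164)
side ((0.5077284574508667, -0.21457788348197937), (0.11590017378330231, 0.15292717516422272), 78.089111328125)
```

```bash
sleep 1
```

```text
(no output)
```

View pics/o_top.png

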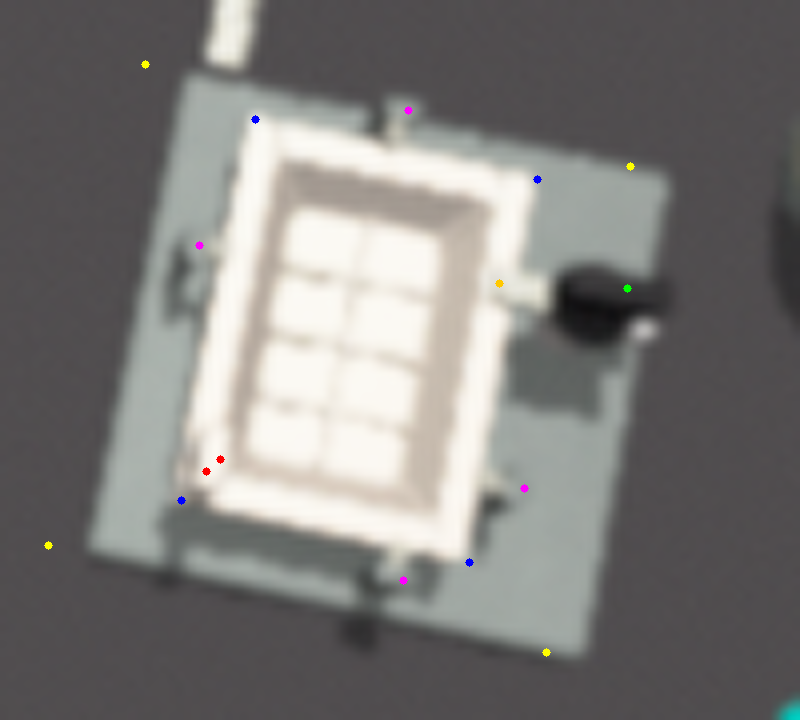

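View pics/o_side.png

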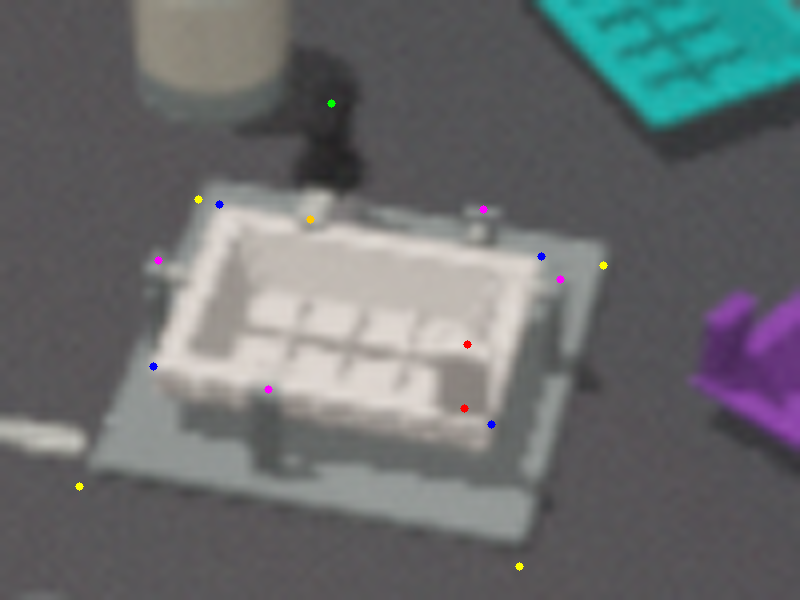

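```bash
python3 - <<'E'
from h import *
from m2 import H
print('bottleR base side',onz('side',251,127,0.0),'cap top',onz('top',412,166,.15),onz('side',251,95,.15))
print('bottleL cap',onz('top',109,179,.15),onz('side',246,310,.15))
for n in('top','side'):
    im=cv2.imread(f'pics/{n}0.png'); 
    m=(im.min(2)>215).astype('uint8'); k,l,s,c=cv2.connectedComponentsWithStats(m)
    best=None
    for i in range(1,k):
        if s[i,4]<800: continue
        cn=max(cv2.findContours((l==i).astype('uint8'),0,2)[0],key=cv2.contourArea)
        P=np.array([onz(n,*q,.012)[:2] for q in cn[:,0]],dtype=np.float32); print(n,c[i],cv2.minAreaRect(P))
cc=(.507,-.216)
print('knob',H(cc,.03,-.085,.077),'tab',H(cc,-.062,.048,.067),'far',H(cc,.075,-.055,.044))
E
```

```text
bottleR base side [ 0.58302427 -0.41922052  0.        ] cap top [ 0.58030574 -0.42955441  0.15      ] [ 0.5792398  -0.42001935  0.15      ]
bottleL cap [0.53335974 0.41164571 0.15      ] [0.53582229 0.41739957 0.15      ]
top [259.63088058  62.70808203] ((0.9619579911231995, 0.021807178854942322), (0.03221079707145691, 0.34574395418167114), 0.8398008346557617)
top [186.8990333  113.82384533] ((0.7801464200019836, 0.2339310199022293), (0.08433740586042404, 0.1214524358510971), 8.232889175415039)
top [184.22875554 181.0938381 ] ((0.5592528581619263, 0.2325199395418167), (0.13935866951942444, 0.1792851835489273), 80.69102478027344)
side [171.24942792 257.34782609] ((0.7762922644615173, 0.19756677746772766), (0.07946251332759857, 0.1152261272072792), 7.843724250793457)
side [244.55853099 270.62853864] ((0.5589093565940857, 0.23211410641670227), (0.1371297389268875, 0.1767754703760147), 80.80364990234375)
knob [np.float64(0.5194258322359427), np.float64(-0.30527820950962337), 0.077] tab [np.float64(0.455831386350356), np.float64(-0.15658810744326124), 0.067] far [np.float64(0.5695093450051537), np.float64(-0.2848664053586846), 0.044]
```

```bash
python3 - <<'E'
from h import *
from m2 import H
cc=(.507,-.216)
im=cv2.imread('pics/top0.png'); x0,y0=345,175; b=cv2.resize(im[y0:y0+35,x0:x0+45],None,fx=14,fy=14,interpolation=cv2.INTER_CUBIC)
b=np.clip(b.astype(float)*2,0,255).astype('uint8')
for q in [(24,-104,92),(36,-104,92),(24,-66,92),(36,-66,92)]:
    p=proj('top',H(cc,*[t/1000 for t in q])); cv2.circle(b,tuple(int(round(t)) for t in ((p-[x0,y0]+.5)*14-.5)),4,(0,0,255),-1)
im=cv2.imread('pics/side0.png'); x0,y0=245,115; c=cv2.resize(im[y0:y0+35,x0:x0+45],None,fx=14,fy=14,interpolation=cv2.INTER_CUBIC)
c=np.clip(c.astype(float)*2,0,255).astype('uint8')
for q in [(24,-104,92),(36,-104,92),(24,-66,92),(36,-66,92)]:
    p=proj('side',H(cc,*[t/1000 for t in q])); cv2.circle(c,tuple(int(round(t)) for t in ((p-[x0,y0]+.5)*14-.5)),4,(0,0,255),-1)
cv2.imwrite('pics/k.png',cv2.resize(np.hstack([b,c]),None,fx=.63,fy=.63))
E
```

```text
(no output)
```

View pics/k.png

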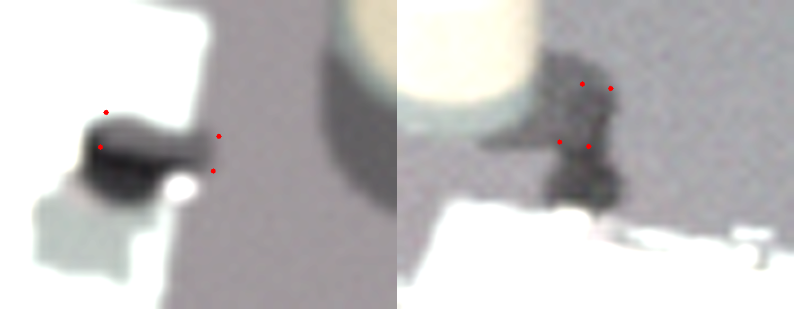

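```bash
cat > plan.py <<'E'
from h import *
def down(ja):  # tool z down, tool y at world angle ja
    y=np.array([np.cos(ja),np.sin(ja),0]); z=np.array([0,0,-1.]); return R.from_matrix(np.c_[np.cross(y,z),y,z])
def plan(pos,rot,n,hand,p0=None,r0=None,tr=None):
    s=monitor.sense()
    p=np.array(s['ee_pos']) if p0 is None else np.array(p0); r=R.from_quat(s['ee_rot']) if r0 is None else r0
    d=(np.array(pos)-p)/n; w=(r.inv()*rot).as_rotvec()
    nr=tr or n; out=[]
    for k in range(n):
        rk=r*R.from_rotvec(w*min(k,nr)/nr); t=rk.inv().apply(d)*100
        ww=w/nr if k<nr else w*0
        out.append([hand]+t.round(2).tolist()+ww.round(3).tolist())
    print('rotvec total',w.round(3),'dist mm',np.linalg.norm(d)*n*1000)
    for i in range(0,n,10): print(sum(out[i:i+10],[]))
def st():
    s=monitor.sense(); print(round(s['time_s'],2),s['ee_pos'].round(4),s['ee_rot'].round(4),'F',s['wrist_force'].round(1),'M',s['torque'].round(2),'op',round(s['opening'],4),'q',s['qpos'].round(2))
E
python3 - <<'E'
from plan import *
plan([.518,-.305,.25],down(-.201),26,0.45)
E
```

```text
rotvec total [-2.000e-03  1.000e-03  1.441e+00] dist mm 949.3194673194539
[0.45, -2.27, -2.86, 0.01, -0.0, 0.0, 0.055, 0.45, -2.42, -2.73, 0.01, -0.0, 0.0, 0.055, 0.45, -2.57, -2.6, 0.01, -0.0, 0.0, 0.055, 0.45, -2.71, -2.45, 0.01, -0.0, 0.0, 0.055, 0.45, -2.84, -2.3, 0.01, -0.0, 0.0, 0.055, 0.45, -2.96, -2.13, 0.01, -0.0, 0.0, 0.055, 0.45, -3.08, -1.97, 0.01, -0.0, 0.0, 0.055, 0.45, -3.18, -1.79, 0.01, -0.0, 0.0, 0.055, 0.45, -3.27, -1.61, 0.01, -0.0, 0.0, 0.055, 0.45, -3.36, -1.43, 0.01, -0.0, 0.0, 0.055]
[0.45, -3.43, -1.24, 0.01, -0.0, 0.0, 0.055, 0.45, -3.5, -1.05, 0.01, -0.0, 0.0, 0.055, 0.45, -3.55, -0.86, 0.01, -0.0, 0.0, 0.055, 0.45, -3.59, -0.66, 0.01, -0.0, 0.0, 0.055, 0.45, -3.62, -0.46, 0.01, -0.0, 0.0, 0.055, 0.45, -3.64, -0.26, 0.01, -0.0, 0.0, 0.055, 0.45, -3.65, -0.05, 0.01, -0.0, 0.0, 0.055, 0.45, -3.65, 0.15, 0.01, -0.0, 0.0, 0.055, 0.45, -3.63, 0.35, 0.01, -0.0, 0.0, 0.055, 0.45, -3.61, 0.55, 0.01, -0.0, 0.0, 0.055]
[0.45, -3.57, 0.75, 0.01, -0.0, 0.0, 0.055, 0.45, -3.53, 0.95, 0.01, -0.0, 0.0, 0.055, 0.45, -3.47, 1.14, 0.01, -0.0, 0.0, 0.055, 0.45, -3.4, 1.33, 0.01, -0.0, 0.0, 0.055, 0.45, -3.32, 1.52, 0.01, -0.0, 0.0, 0.055, 0.45, -3.23, 1.7, 0.01, -0.0, 0.0, 0.055]
```

Things that could be taken for the tray: in the top view the white stack at (330,197), the purple tray at (332,278), the turquoise tray at (412,248), and the white tip box at (188,115). I choose the white stack. The crops show it on the grey plate with four posts and the black knob at (365,192), and its size fits 150 x 110 mm. The o_top, o_side and k overlays show my predicted tray corners, posts and knob bar within about 2 mm of the picture, after a 1–2 mm shift in x.

Emit:
step_arm(targets=[0.45,-2.3,-2.9,-0.1,0,0,0.055,0.45,-2.4,-2.7,-0.1,0,0,0.055,0.45,-2.6,-2.6,-0.1,0,0,0.055,0.45,-2.7,-2.5,0,0,0,0.055,0.45,-2.8,-2.3,0,0,0,0.055,0.45,-3.0,-2.1,0,0,0,0.055,0.45,-3.1,-2.0,0,0,0,0.055,0.45,-3.2,-1.8,0,0,0,0.055,0.45,-3.3,-1.6,0,0,0,0.055,0.45,-3.4,-1.4,0,0,0,0.055])

```text
time_s: 0.93
ee_pos: [0.3218, 0.2342, 0.249]
ee_rot: [0.432, 0.902, -0.004, -0.001]
wrist_force: [0.9, -0.5, -0.3]
opening: 0.0383
```

Emit:
step_arm(targets=[0.45,-3.4,-1.2,0,0,0,0.055,0.45,-3.5,-1.1,0,0,0,0.055,0.45,-3.6,-0.9,0,0,0,0.055,0.45,-3.6,-0.7,0,0,0,0.055,0.45,-3.6,-0.5,0,0,0,0.055,0.45,-3.6,-0.3,0,0,0,0.055,0.45,-3.6,-0.1,0,0,0,0.055,0.45,-3.6,0.2,0,0,0,0.055,0.45,-3.6,0.4,0,0,0,0.055,0.45,-3.6,0.6,0,0,0,0.055])

```text
time_s: 1.77
ee_pos: [0.4336, -0.1296, 0.2485]
ee_rot: [0.671, 0.741, -0.003, -0.0]
wrist_force: [1.3, -0.1, -0.1]
opening: 0.0384
```

```bash
python3 - <<'E'
from plan import *
st(); plan([.518,-.305,.25],down(-.201),9,0.45)
E
```

```text
1.77 [ 0.4336 -0.1296  0.2485] [ 6.714e-01  7.411e-01 -3.000e-03 -3.000e-04] F [ 1.3 -0.1 -0.1] M [ 0.03 -0.02  0.01] op 0.0384 q [-0.38 -0.03  2.03 -0.01  1.14 -0.48]
rotvec total [-0.004  0.004  0.3  ] dist mm 194.62988320825383
[0.45, -2.03, 0.74, -0.01, -0.0, 0.0, 0.033, 0.45, -2.01, 0.81, -0.01, -0.0, 0.0, 0.033, 0.45, -1.98, 0.88, -0.01, -0.0, 0.0, 0.033, 0.45, -1.95, 0.94, -0.01, -0.0, 0.0, 0.033, 0.45, -1.91, 1.0, -0.01, -0.0, 0.0, 0.033, 0.45, -1.88, 1.07, -0.02, -0.0, 0.0, 0.033, 0.45, -1.84, 1.13, -0.02, -0.0, 0.0, 0.033, 0.45, -1.81, 1.19, -0.02, -0.0, 0.0, 0.033, 0.45, -1.76, 1.25, -0.02, -0.0, 0.0, 0.033]
```

Emit:
step_arm(targets=[0.45,-2.0,0.7,0,0,0,0.033,0.45,-2.0,0.8,0,0,0,0.033,0.45,-2.0,0.9,0,0,0,0.033,0.45,-2.0,0.9,0,0,0,0.033,0.45,-1.9,1.0,0,0,0,0.033,0.45,-1.9,1.1,0,0,0,0.033,0.45,-1.8,1.1,0,0,0,0.033,0.45,-1.8,1.2,0,0,0,0.033,0.45,-1.8,1.3,0,0,0,0.033])

```text
time_s: 2.52
ee_pos: [0.5151, -0.3193, 0.2433]
ee_rot: [0.781, 0.624, -0.005, -0.004]
wrist_force: [-0.1, -0.3, 0.1]
opening: 0.0389
```

```bash
python3 - <<'E'
from plan import *
st(); plan([.518,-.305,.13],down(-.201),5,0.45)
E
```

```text
2.52 [ 0.5151 -0.3193  0.2433] [ 0.7815  0.6239 -0.0047 -0.0037] F [-0.1 -0.3  0.1] M [-0.03 -0.02  0.02] op 0.0389 q [-0.62  0.29  1.68 -0.01  1.18 -0.4 ]
rotvec total [-0.012  0.003 -0.022] dist mm 114.28375113423748
[0.45, 0.3, 0.02, 2.27, -0.002, 0.001, -0.004, 0.45, 0.3, 0.02, 2.27, -0.002, 0.001, -0.004, 0.45, 0.3, 0.01, 2.27, -0.002, 0.001, -0.004, 0.45, 0.29, 0.01, 2.27, -0.002, 0.001, -0.004, 0.45, 0.29, 0.0, 2.27, -0.002, 0.001, -0.004]
```

Emit:
step_arm(targets=[0.45,0.4,0,2.3,-0.003,0,-0.005,0.45,0.3,0,2.3,-0.003,0,-0.005,0.45,0.3,0,2.3,-0.003,0,-0.005,0.45,0.3,0,2.3,-0.003,0,-0.005,0.45,0.2,0,2.0,0,0,-0.005,0.45,0,0,0,0,0,0])

```text
time_s: 3.02
ee_pos: [0.5202, -0.3117, 0.1267]
ee_rot: [0.775, 0.631, -0.001, 0.004]
wrist_force: [-0.5, 0.8, -1.7]
opening: 0.0382
```

```bash
python3 - <<'E'
from plan import *
st(); plan([.518,-.305,.083],down(-.201),4,0.45)
for n in('top','side'): cv2.imwrite(f'pics/{n}1.png',imaging.snapshot(n))
a=cv2.imread('pics/side1.png')[80:190,205:325]; cv2.imwrite('pics/s1.png',cv2.resize(a,None,fx=6,fy=5,interpolation=cv2.INTER_CUBIC))
E
```

```text
3.02 [ 0.5202 -0.3117  0.1267] [ 0.7754  0.6314 -0.0008  0.0041] F [-0.5  0.8 -1.7] M [ 0.04  0.08 -0.06] op 0.0382 q [-0.61  0.41  1.77 -0.    0.95 -0.4 ]
rotvec total [ 0.005  0.006 -0.003] dist mm 44.27091656236782
[0.45, 0.16, -0.09, 1.09, 0.001, 0.002, -0.001, 0.45, 0.16, -0.09, 1.09, 0.001, 0.002, -0.001, 0.45, 0.16, -0.09, 1.09, 0.001, 0.002, -0.001, 0.45, 0.16, -0.09, 1.09, 0.001, 0.002, -0.001]
```

View pics/s1.png

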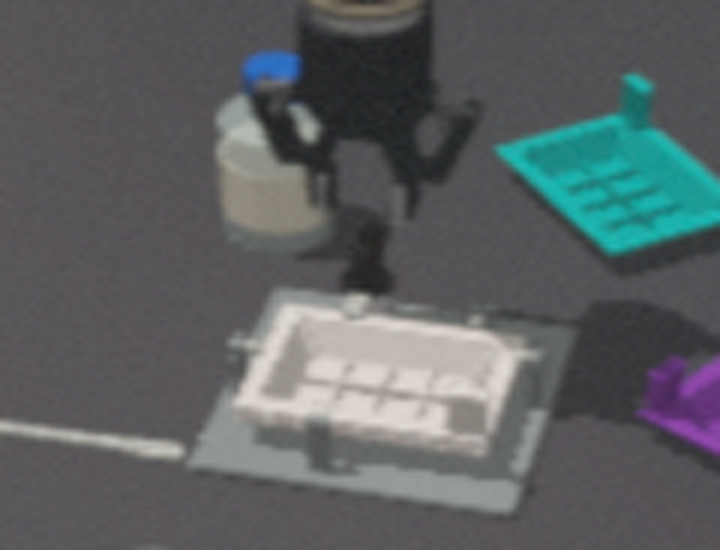

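The crop shows the fingers at columns 318 and 400 standing above the knob bar at (370,245), with the bottle clear behind. I'll go down, shifted slightly toward −x.

Emit:
step_arm(targets=[0.45,0.2,-0.3,1.2,0.002,0.002,0,0.45,0.2,-0.1,1.2,0.002,0.002,0,0.45,0.2,-0.1,1.1,0,0.002,0,0.45,0.1,0,0.9,0,0,0,0.45,0,0,0,0,0,0])

```text
time_s: 3.53
ee_pos: [0.5231, -0.3083, 0.0889]
ee_rot: [0.776, 0.631, 0.003, 0.009]
wrist_force: [0.4, -0.2, 0.6]
opening: 0.0381
```

```bash
python3 - <<'E'
from plan import *
st(); plan([.5165,-.305,.079],down(-.201),2,0.45)
E
```

```text
3.53 [ 0.5231 -0.3083  0.0889] [0.7756 0.6312 0.0028 0.009 ] F [ 0.4 -0.2  0.6] M [ 0.03  0.04 -0.04] op 0.0381 q [-0.6   0.46  1.79  0.    0.87 -0.4 ]
rotvec total [ 0.017  0.007 -0.004] dist mm 12.3349092290733
[0.45, 0.1, -0.36, 0.49, 0.009, 0.004, -0.002, 0.45, 0.1, -0.36, 0.49, 0.009, 0.004, -0.002]
```

Emit:
step_arm(targets=[0.45,0.1,-0.4,0.4,0.01,0.004,0,0.45,0.1,-0.4,0.4,0.01,0.004,0,0.45,0,0,0,0,0,0])

```text
time_s: 3.78
ee_pos: [0.5152, -0.3044, 0.0798]
ee_rot: [0.776, 0.631, -0.001, -0.002]
wrist_force: [-0.0, -0.3, -0.2]
opening: 0.0384
```

```bash
python3 - <<'E'
from plan import *
st(); plan([.5165,-.305,.081],down(-.201),2,0.45)
E
```

```text
3.78 [ 0.5152 -0.3044  0.0798] [ 0.7755  0.6313 -0.0008 -0.0023] F [-0.  -0.3 -0.2] M [-0.01  0.05 -0.01] op 0.0384 q [-0.61  0.47  1.8  -0.    0.87 -0.4 ]
rotvec total [-0.005 -0.002 -0.003] dist mm 1.8822851942727579
[0.45, -0.01, 0.07, -0.06, -0.002, -0.001, -0.002, 0.45, -0.02, 0.07, -0.06, -0.002, -0.001, -0.002]
```

Good. Close gently.

Emit:
step_arm(targets=[0.3,0,0.1,-0.1,0,0,0,0.2,0,0,0,0,0,0,0,0,0,0,0,0,0,0,0,0,0,0,0,0,0,0,0,0,0,0,0,0,0,0,0,0,0,0], grip_force=30)

```text
time_s: 4.28
ee_pos: [0.5181, -0.3052, 0.0813]
ee_rot: [0.776, 0.631, 0.0, -0.0]
wrist_force: [-0.2, -0.0, -1.8]
opening: 0.0117
```

```bash
python3 - <<'E'
from plan import *
st()
E
```

```text
4.28 [ 0.5181 -0.3052  0.0813] [ 7.758e-01  6.310e-01  4.000e-04 -3.000e-04] F [-0.2 -0.  -1.8] M [-0.04 -0.15 -0.1 ] op 0.0117 q [-0.61  0.47  1.79  0.    0.87 -0.4 ]
```

Holding the bar (11.7 mm open, low force). Now turn it clockwise.

Emit:
step_arm(targets=[0,0,0,0,0,0,0.1,0,0,0,0,0,0,0.1,0,0,0,0,0,0,0.1,0,0,0,0,0,0,0.1,0,0,0,0,0,0,0.1], grip_force=40)

```text
time_s: 4.7
ee_pos: [0.5175, -0.3049, 0.0814]
ee_rot: [0.912, 0.411, -0.0, -0.001]
wrist_force: [1.5, 0.3, -2.3]
opening: 0.0117
```

```bash
python3 - <<'E'
from plan import *
st()
E
```

```text
4.7 [ 0.5175 -0.3049  0.0814] [ 9.116e-01  4.110e-01 -4.000e-04 -1.000e-03] F [ 1.5  0.3 -2.3] M [ 0.15 -0.14  0.11] op 0.0117 q [-0.61  0.47  1.8   0.    0.87  0.12]
```

Emit:
step_arm(targets=[0,0,0,0,0,0,0.1,0,0,0,0,0,0,0.1,0,0,0,0,0,0,0.1,0,0,0,0,0,0,0.1,0,0,0,0,0,0,0.1,0,0,0,0,0,0,0.1,0,0,0,0,0,0,0.1,0,0,0,0,0,0,0.1])

```text
time_s: 5.37
ee_pos: [0.5169, -0.3037, 0.0813]
ee_rot: [1.0, 0.002, -0.001, -0.002]
wrist_force: [1.3, 0.7, -2.1]
opening: 0.0112
```

```bash
python3 - <<'E'
from plan import *
st()
r=R.from_quat(monitor.sense()['ee_rot']).as_matrix(); print(np.arctan2(r[1,1],r[0,1])+.201)
E
```

```text
5.37 [ 0.5169 -0.3037  0.0813] [ 1.      0.0016 -0.0012 -0.0024] F [ 1.3  0.7 -2.1] M [ 0.13 -0.15 -0.07] op 0.0112 q [-0.61  0.47  1.8   0.    0.88  0.96]
-1.36662359600701
```

Emit:
step_arm(targets=[0,0,0,0,0,0,0.03,0,0,0,0,0,0,0,0.4,0,0,0,0,0,0,0.4,0,0,0,0,0,0,0.4,0,0,-1,0,0,0,0.4,0,0,-3,0,0,0,0.4,0,0,-3,0,0,0,0.4,0,0,-3,0,0,0,0.4,0,0,-1,0,0,0])

```text
time_s: 6.12
ee_pos: [0.5137, -0.3027, 0.1942]
ee_rot: [1.0, -0.013, -0.006, -0.005]
wrist_force: [1.3, -0.8, 1.6]
opening: 0.0338
```

```bash
python3 - <<'E'
from plan import *
from m2 import H
st(); T=H((.506,-.216),-.062,.048,.18); print(T); plan(T,down(-.201+np.pi/2-np.pi),9,0.4)
for n in('top','side'): cv2.imwrite(f'pics/{n}2.png',imaging.snapshot(n))
a=cv2.imread('pics/top2.png')[155:245,285:385]; b=cv2.imread('pics/side2.png')[100:190,225:325]; cv2.imwrite('pics/s2.png',cv2.resize(np.hstack([a,b]),None,fx=4,fy=4,interpolation=cv2.INTER_CUBIC))
E
```

```text
6.12 [ 0.5137 -0.3027  0.1942] [ 0.9999 -0.0134 -0.0065 -0.0053] F [ 1.3 -0.8  1.6] M [-0.05 -0.08  0.04] op 0.0338 q [-0.61  0.32  1.74  0.    1.09  0.99]
[np.float64(0.454831386350356), np.float64(-0.15658810744326124), 0.18]
rotvec total [-0.009  0.014  0.174] dist mm 158.17815297646248
[0.4, -0.7, -1.6, 0.18, -0.001, 0.002, 0.019, 0.4, -0.73, -1.59, 0.18, -0.001, 0.002, 0.019, 0.4, -0.76, -1.58, 0.18, -0.001, 0.002, 0.019, 0.4, -0.79, -1.56, 0.18, -0.001, 0.002, 0.019, 0.4, -0.82, -1.55, 0.17, -0.001, 0.002, 0.019, 0.4, -0.85, -1.53, 0.17, -0.001, 0.002, 0.019, 0.4, -0.88, -1.51, 0.17, -0.001, 0.002, 0.019, 0.4, -0.91, -1.5, 0.16, -0.001, 0.002, 0.019, 0.4, -0.94, -1.48, 0.16, -0.001, 0.002, 0.019]
```

View pics/s2.png

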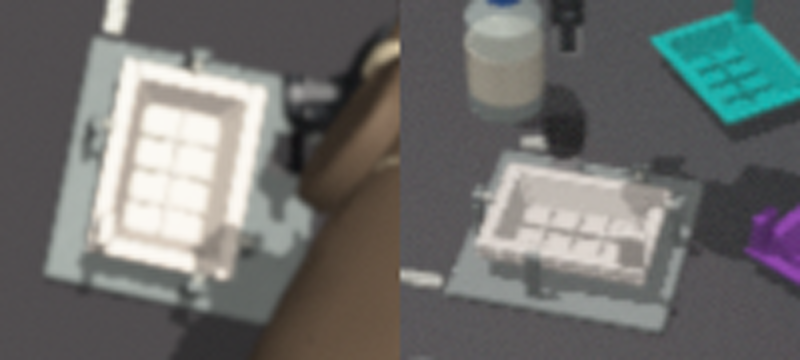

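The crop shows the keeper at (535,142) pointing along the plate and clear of the tray, so the knob is released. Next, the tab.

Emit:
step_arm(targets=[0.4,-0.7,-1.6,0.2,-0.001,0.002,0.019,0.4,-0.7,-1.6,0.2,-0.001,0.002,0.019,0.4,-0.8,-1.6,0.2,-0.001,0.002,0.019,0.4,-0.8,-1.6,0.2,-0.001,0.002,0.019,0.4,-0.8,-1.6,0.2,-0.001,0.002,0.019,0.4,-0.9,-1.5,0.2,-0.001,0.002,0.019,0.4,-0.9,-1.5,0.2,-0.001,0.002,0.019,0.4,-0.9,-1.5,0.2,0,0.002,0.019,0.4,-0.9,-1.5,0.2,0,0,0.019,0.4,0,0,0,0,0,0])

```text
time_s: 7.05
ee_pos: [0.4398, -0.145, 0.1598]
ee_rot: [0.995, -0.103, -0.012, -0.005]
wrist_force: [-0.3, -0.6, 0.1]
opening: 0.034
```

```bash
python3 - <<'E'
from plan import *
from m2 import H
st(); T=H((.5065,-.216),-.062,.048,.12); print(T); plan(T,down(-.201+np.pi/2-np.pi),4,0.4)
E
```

```text
7.05 [ 0.4398 -0.145   0.1598] [ 0.9946 -0.1034 -0.0116 -0.0054] F [-0.3 -0.6  0.1] M [ 0.02 -0.02  0.02] op 0.034 q [-0.41  0.13  2.06  0.    0.97  1.36]
[np.float64(0.45533138635035597), np.float64(-0.15658810744326124), 0.12]
rotvec total [-0.008  0.024 -0.006] dist mm 44.22911820832422
[0.4, 0.46, 0.21, 0.98, -0.002, 0.006, -0.002, 0.4, 0.46, 0.21, 0.99, -0.002, 0.006, -0.002, 0.4, 0.45, 0.21, 0.99, -0.002, 0.006, -0.002, 0.4, 0.44, 0.21, 0.99, -0.002, 0.006, -0.002]
```

Emit:
step_arm(targets=[0.4,0.4,0.2,1.0,-0.002,0.006,-0.002,0.4,0.4,0.2,1.0,-0.002,0.006,-0.002,0.4,0.4,0.2,0.8,-0.002,0.006,-0.002,0.4,0.4,0.2,0.5,-0.002,0.006,0,0.4,0,0,0,0,0,0])

```text
time_s: 7.47
ee_pos: [0.4504, -0.1552, 0.1201]
ee_rot: [0.995, -0.098, -0.003, -0.001]
wrist_force: [0.7, 0.1, -0.1]
opening: 0.0337
```

```bash
python3 - <<'E'
from plan import *
from m2 import H
st(); T=H((.5065,-.216),-.062,.048,.073); print(T); plan(T,down(-.201+np.pi/2-np.pi),5,0.4)
for n in('top','side'): cv2.imwrite(f'pics/{n}3.png',imaging.snapshot(n))
a=cv2.imread('pics/top3.png')[155:245,285:385]; b=cv2.imread('pics/side3.png')[100:190,225:325]; cv2.imwrite('pics/s3.png',cv2.resize(np.hstack([a,b]),None,fx=4,fy=4,interpolation=cv2.INTER_CUBIC))
E
```

```text
7.47 [ 0.4504 -0.1552  0.1201] [ 9.952e-01 -9.760e-02 -3.400e-03 -6.000e-04] F [ 0.7  0.1 -0.1] M [0.01 0.01 0.  ] op 0.0337 q [-0.42  0.21  2.07 -0.    0.87  1.34]
[np.float64(0.45533138635035597), np.float64(-0.15658810744326124), 0.073]
rotvec total [-0.     0.007  0.005] dist mm 47.33445724106662
[0.4, 0.11, 0.01, 0.94, -0.0, 0.001, 0.001, 0.4, 0.11, 0.01, 0.94, -0.0, 0.001, 0.001, 0.4, 0.11, 0.01, 0.94, -0.0, 0.001, 0.001, 0.4, 0.11, 0.01, 0.94, -0.0, 0.001, 0.001, 0.4, 0.1, 0.01, 0.94, -0.0, 0.001, 0.001]
```

View pics/s3.png

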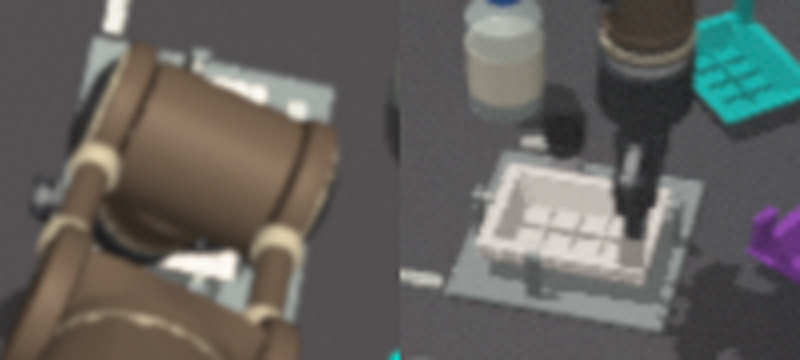

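The crop shows the gripper hovering over the tab corner, with its fingers at about (635,210). Going down.

Emit:
step_arm(targets=[0.4,0.2,0,0.9,0,0.002,0.001,0.4,0.1,0,0.9,0,0.002,0.001,0.4,0.1,0,0.9,0,0.002,0.001,0.4,0.1,0,0.9,0,0.002,0.001,0.4,0.1,0,0.7,0,0,0,0.4,0,0,0,0,0,0])

```text
time_s: 8.07
ee_pos: [0.4582, -0.1573, 0.0749]
ee_rot: [0.995, -0.1, 0.003, 0.0]
wrist_force: [-0.5, 0.5, -0.1]
opening: 0.0344
```

```bash
python3 - <<'E'
from plan import *
from m2 import H
st(); T=H((.5065,-.216),-.062,.048,.073); plan(T,down(-.201+np.pi/2-np.pi),2,0.4)
E
```

```text
8.07 [ 0.4582 -0.1573  0.0749] [ 9.950e-01 -1.002e-01  2.800e-03  4.000e-04] F [-0.5  0.5 -0.1] M [-0.01  0.05  0.  ] op 0.0344 q [-0.42  0.3   2.08  0.    0.76  1.35]
rotvec total [ 0.    -0.006  0.   ] dist mm 3.5281515285316813
[0.4, -0.15, -0.01, 0.1, 0.0, -0.003, 0.0, 0.4, -0.15, -0.01, 0.1, 0.0, -0.003, 0.0]
```

Emit:
step_arm(targets=[0.4,-0.3,0,0.1,0,-0.006,0,0.3,0,0,0,0,0,0,0.2,0,0,0,0,0,0,0.1,0,0,0,0,0,0,0,0,0,0,0,0,0,0,0,0,0,0,0,0], grip_force=30)

```text
time_s: 8.57
ee_pos: [0.4544, -0.1548, 0.0733]
ee_rot: [0.995, -0.101, -0.002, -0.002]
wrist_force: [0.8, -0.1, -4.2]
opening: 0.0099
```

```bash
python3 - <<'E'
from plan import *
st()
E
```

```text
8.57 [ 0.4544 -0.1548  0.0733] [ 0.9949 -0.1009 -0.0017 -0.0018] F [ 0.8 -0.1 -4.2] M [-0.05  0.13 -0.09] op 0.0099 q [-0.42  0.3   2.08  0.    0.77  1.35]
```

```bash
cat > peel.py <<'E'
from plan import *
from m2 import H
cc=(.5062,-.2143)
def peel(th,n,hand=0):
    s=monitor.sense(); p=s['ee_pos']; r=R.from_quat(s['ee_rot'])
    P=np.array(H(cc,.075,-.055,.044)); t=np.array(H(cc,-.062,.048,.044)); d=t-P; a=np.cross(d,[0,0,1]); a/=np.linalg.norm(a)
    q=R.from_rotvec(a*th/n); dp=q.apply(p-P)+P-p
    print((r.inv().apply(dp)*100).round(2), r.inv().apply(a*th/n).round(4)); 
    # current tilt
    return a
E
python3 - <<'E'
from peel import *
peel(.02,1);peel(.28,14);peel(.03,1)
E
```

```text
[ 0.05  0.04 -0.34] [ 0.012 -0.016  0.   ]
[ 0.05  0.04 -0.34] [ 0.012 -0.016  0.   ]
[ 0.07  0.06 -0.51] [ 0.018 -0.024  0.   ]
```

Emit:
step_arm(targets=[0,0,0,0,0,0,0,0,0,0,0,0,0,0], grip_force=90)

```text
time_s: 8.73
ee_pos: [0.4543, -0.1548, 0.0733]
ee_rot: [0.995, -0.101, -0.002, -0.002]
wrist_force: [0.4, -0.0, -3.1]
opening: 0.0093
```

Emit:
step_arm(targets=[0,0.05,0.05,-0.35,0.012,-0.016,0,0,0.05,0.05,-0.35,0.012,-0.016,0,0,0.05,0.05,-0.35,0.012,-0.016,0,0,0.05,0.05,-0.35,0.012,-0.016,0])

```text
time_s: 9.07
ee_pos: [0.4555, -0.1568, 0.085]
ee_rot: [0.994, -0.101, -0.031, -0.03]
wrist_force: [1.5, 3.6, -0.1]
opening: 0.009
```

```bash
python3 - <<'E'
from peel import *
st(); r=R.from_quat(monitor.sense()['ee_rot']); print('tilt', np.arccos(-r.as_matrix()[2,2]), r.as_matrix()[:,2]); 
E
```

```text
9.07 [ 0.4555 -0.1568  0.085 ] [ 0.994  -0.1008 -0.0311 -0.0299] F [ 1.5  3.6 -0.1] M [ 0.29 -0.3  -0.03] op 0.009 q [-0.44  0.32  2.03  0.05  0.88  1.3 ]
tilt 0.08635316510858819 [-0.05579233  0.06576905 -0.99627388]
```

```bash
python3 - <<'E'
from peel import *
for n in('top','side'): cv2.imwrite(f'pics/{n}4.png',imaging.snapshot(n))
b=cv2.imread('pics/side4.png')[100:190,225:325]; cv2.imwrite('pics/s4.png',cv2.resize(b,None,fx=6,fy=6,interpolation=cv2.INTER_CUBIC)); peel(.02,1)
E
```

```text
[ 0.05  0.03 -0.34] [ 0.012  -0.016   0.0001]
```

View pics/s4.png

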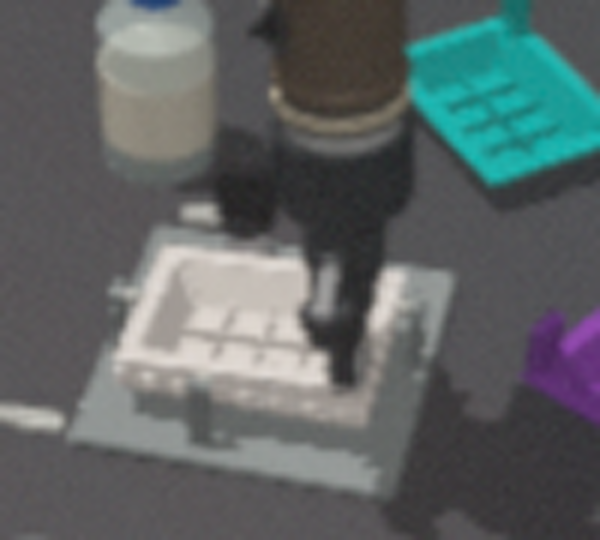

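Emit:
step_arm(targets=[0,0.05,0.03,-0.35,0.012,-0.016,0,0,0.05,0.03,-0.35,0.012,-0.016,0,0,0.05,0.03,-0.35,0.012,-0.016,0,0,0.05,0.03,-0.35,0.012,-0.016,0])

```text
time_s: 9.5
ee_pos: [0.4564, -0.1594, 0.0994]
ee_rot: [0.991, -0.101, -0.063, -0.057]
wrist_force: [-0.2, 0.4, -0.6]
opening: 0.0089
```

```bash
python3 - <<'E'
from peel import *
st(); r=R.from_quat(monitor.sense()['ee_rot']); print('tilt', np.arccos(-r.as_matrix()[2,2]), r.as_matrix()[:,2]); 
for n in('top','side'): cv2.imwrite(f'pics/{n}5.png',imaging.snapshot(n))
b=cv2.imread('pics/side5.png')[100:190,225:325]; cv2.imwrite('pics/s5.png',cv2.resize(b,None,fx=6,fy=6,interpolation=cv2.INTER_CUBIC)); peel(.02,1)
E
```

```text
9.5 [ 0.4564 -0.1594  0.0994] [ 0.9913 -0.1005 -0.0626 -0.0567] F [-0.2  0.4 -0.6] M [-0.02 -0.07  0.06] op 0.0089 q [-0.46  0.34  1.97  0.07  1.    1.26]
tilt 0.1690338363583758 [-0.11267362  0.12492398 -0.98574776]
[ 0.04  0.03 -0.35] [ 0.012 -0.016 -0.   ]
```

View pics/s5.png

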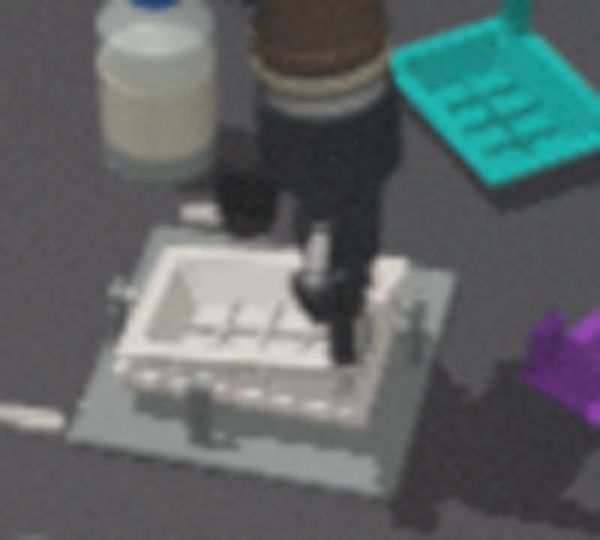

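The crop shows the tray's tab corner rising, with a gap opening at (360,385) and the far side still down. I'll continue to about 0.27 rad.

Emit:
step_arm(targets=[0,0.04,0.03,-0.35,0.012,-0.016,0,0,0.04,0.03,-0.35,0.012,-0.016,0,0,0.04,0.03,-0.35,0.012,-0.016,0,0,0.04,0.03,-0.35,0.012,-0.016,0,0,0.04,0.03,-0.35,0.012,-0.016,0])

```text
time_s: 10.02
ee_pos: [0.4599, -0.1643, 0.1153]
ee_rot: [0.986, -0.099, -0.098, -0.088]
wrist_force: [-0.4, -0.1, -0.7]
opening: 0.009
```

```bash
python3 - <<'E'
from peel import *
st(); s=monitor.sense(); r=R.from_quat(s['ee_rot']); print('tilt', np.arccos(-r.as_matrix()[2,2]), r.as_matrix()[:,2]); 
# far corner estimate from rigid grasp at start pose
r0=down(-.201-np.pi/2); p0=np.array([.4543,-.1548,.0733])
far=np.array(H(cc,.075,-.055,.044)); print('far est',s['ee_pos']+r.apply(r0.inv().apply(far-p0)),far)
for n in('top','side'): cv2.imwrite(f'pics/{n}6.png',imaging.snapshot(n))
b=cv2.imread('pics/side6.png')[100:190,225:325]; cv2.imwrite('pics/s6.png',cv2.resize(b,None,fx=6,fy=6,interpolation=cv2.INTER_CUBIC))
d=np.array(H((0,0),-.062,.048,0)); d/=np.linalg.norm(d); print('toward tab world',d)
v=d*.5+np.array([0,0,1]); print('tool dir of up+0.5tab', r.inv().apply(v).round(3), 'up',r.inv().apply([0,0,1]).round(3))
E
```

```text
10.02 [ 0.4599 -0.1643  0.1153] [ 0.9863 -0.0995 -0.0979 -0.0882] F [-0.4 -0.1 -0.7] M [-0.1  -0.09 -0.04] op 0.009 q [-0.49  0.37  1.89  0.1   1.13  1.23]
tilt 0.26435630292165124 [-0.17554367  0.19353509 -0.96526089]
far est [ 0.56514394 -0.28258154  0.04208968] [ 0.56870935 -0.28316641  0.044     ]
toward tab world [-0.65258445  0.757716    0.        ]
tool dir of up+0.5tab [-0.592 -0.45  -0.835] up [-0.211 -0.155 -0.965]
```

View pics/s6.png

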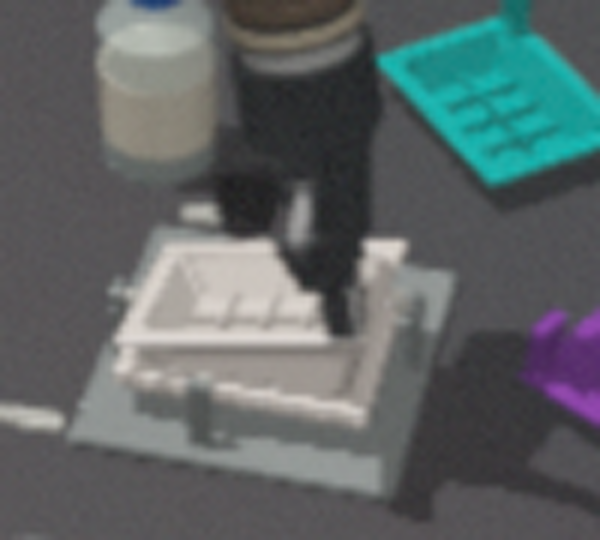

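The crop shows the tray tilted and open at the tab side (350,375), with its far corner still on the stack. Next: up and towards the tab.

Emit:
step_arm(targets=[0,-0.3,-0.2,-0.4,0,0,0,0,-0.3,-0.2,-0.4,0,0,0,0,-0.3,-0.2,-0.5,0,0,0,0,-0.3,-0.2,-0.5,0,0,0])

```text
time_s: 10.45
ee_pos: [0.4515, -0.1572, 0.1359]
ee_rot: [0.986, -0.1, -0.098, -0.087]
wrist_force: [-0.5, -0.2, -0.4]
opening: 0.0092
```

```bash
python3 - <<'E'
from peel import *
st()
E
```

```text
10.45 [ 0.4515 -0.1572  0.1359] [ 0.9863 -0.0998 -0.098  -0.0872] F [-0.5 -0.2 -0.4] M [-0.07 -0.1  -0.01] op 0.0092 q [-0.48  0.32  1.91  0.1   1.16  1.24]
```

Emit:
step_arm(targets=[0,-0.4,-0.3,-0.8,0,0,0,0,-0.4,-0.3,-1,0,0,0,0,-0.4,-0.3,-1.3,0,0,0,0,-0.4,-0.3,-1.6,0,0,0,0,-0.4,-0.3,-1.6,0,0,0,0,-0.4,-0.3,-1.6,0,0,0,0,-0.3,-0.2,-1.4,0,0,0,0,-0.2,-0.1,-1.0,0,0,0])

```text
time_s: 11.12
ee_pos: [0.4433, -0.1482, 0.2556]
ee_rot: [0.987, -0.099, -0.097, -0.087]
wrist_force: [1.3, 0.4, -0.8]
opening: 0.0089
```

```bash
python3 - <<'E'
from peel import *
st(); s=monitor.sense(); plan(s['ee_pos'],down(-.201-np.pi/2),7,0)
for n in('top','side'): cv2.imwrite(f'pics/{n}7.png',imaging.snapshot(n))
a=cv2.imread('pics/top7.png')[130:270,230:400];b=cv2.imread('pics/side7.png')[60:200,195:365]; cv2.imwrite('pics/s7.png',cv2.resize(np.hstack([a,b]),None,fx=2.3,fy=2.3,interpolation=cv2.INTER_CUBIC))
E
```

```text
11.12 [ 0.4433 -0.1482  0.2556] [ 0.9865 -0.0989 -0.0972 -0.0866] F [ 1.3  0.4 -0.8] M [-0.11 -0.04 -0.  ] op 0.0089 q [-0.47  0.14  1.85  0.09  1.39  1.27]
rotvec total [-0.153  0.211  0.001] dist mm 0.0
[0, 0.0, 0.0, 0.0, -0.022, 0.03, 0.0, 0, 0.0, 0.0, 0.0, -0.022, 0.03, 0.0, 0, 0.0, 0.0, 0.0, -0.022, 0.03, 0.0, 0, 0.0, 0.0, 0.0, -0.022, 0.03, 0.0, 0, 0.0, 0.0, 0.0, -0.022, 0.03, 0.0, 0, 0.0, 0.0, 0.0, -0.022, 0.03, 0.0, 0, 0.0, 0.0, 0.0, -0.022, 0.03, 0.0]
```

View pics/s7.png

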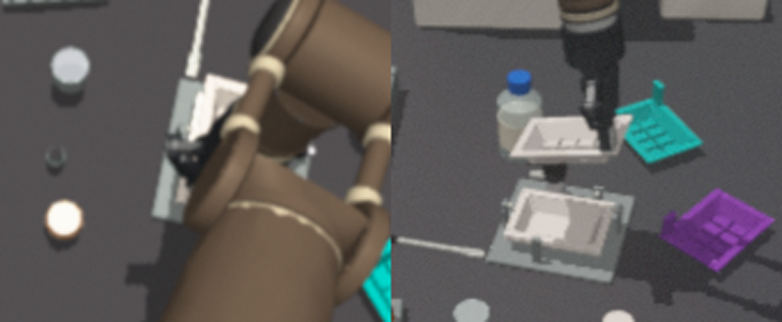

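The crop shows the tray free in the air at (575,135), with the lower tray still in the holder at (560,220). Now level it.

Emit:
step_arm(targets=[0,0,0,0,-0.022,0.03,0,0,0,0,0,-0.022,0.03,0,0,0,0,0,-0.022,0.03,0,0,0,0,0,-0.022,0.03,0,0,0,0,0,-0.022,0.03,0,0,0,0,0,-0.022,0.03,0,0,0,0,0,-0.022,0.03,0,0,0,0,0,0,0,0])

```text
time_s: 11.88
ee_pos: [0.4404, -0.1476, 0.2504]
ee_rot: [0.995, -0.1, 0.001, 0.003]
wrist_force: [-0.2, 0.7, -1.4]
opening: 0.0089
```

```bash
cat > fin.py <<'E'
from peel import *
# tray centre rel. to TCP at grasp
p0=np.array([.4543,-.1548,.0733]); c0=np.array(H(cc,0,0,.035)); r0=R.from_quat([.9949,-.1009,-.0017,-.0018])
off=r0.inv().apply(c0-p0)
goal=np.array([.559,.232,.012+.102])
yaw=-.161-np.pi/2
tcp=goal-down(yaw).apply(off)
def tc():
    s=monitor.sense(); r=R.from_quat(s['ee_rot']); return s['ee_pos']+r.apply(off)
E
python3 - <<'E'
from fin import *
st(); print(off,tcp,tc())
g=tcp.copy(); g[2]=.25; plan(g,down(yaw),18,0)
E
```

```text
11.88 [ 0.4404 -0.1476  0.2504] [ 9.949e-01 -1.004e-01  9.000e-04  3.300e-03] F [-0.2  0.7 -1.4] M [ 0.05  0.02 -0.03] op 0.0089 q [-0.41 -0.01  2.   -0.01  1.14  1.36]
[0.06293176 0.04799196 0.03790931] [0.50457548 0.2894596  0.15190931] [ 0.49248597 -0.20744744  0.21299182]
rotvec total [ 0.006 -0.002 -0.04 ] dist mm 441.7476285466814
[0, -0.14, -2.45, -0.01, 0.0, -0.0, -0.002, 0, -0.13, -2.45, -0.01, 0.0, -0.0, -0.002, 0, -0.12, -2.45, -0.01, 0.0, -0.0, -0.002, 0, -0.12, -2.45, -0.01, 0.0, -0.0, -0.002, 0, -0.11, -2.45, -0.01, 0.0, -0.0, -0.002, 0, -0.11, -2.45, -0.01, 0.0, -0.0, -0.002, 0, -0.1, -2.45, -0.01, 0.0, -0.0, -0.002, 0, -0.1, -2.45, -0.01, 0.0, -0.0, -0.002, 0, -0.09, -2.45, -0.01, 0.0, -0.0, -0.002, 0, -0.09, -2.45, -0.01, 0.0, -0.0, -0.002]
[0, -0.08, -2.45, -0.0, 0.0, -0.0, -0.002, 0, -0.08, -2.45, -0.0, 0.0, -0.0, -0.002, 0, -0.07, -2.45, -0.0, 0.0, -0.0, -0.002, 0, -0.06, -2.45, -0.0, 0.0, -0.0, -0.002, 0, -0.06, -2.45, -0.0, 0.0, -0.0, -0.002, 0, -0.05, -2.45, -0.0, 0.0, -0.0, -0.002, 0, -0.05, -2.45, 0.0, 0.0, -0.0, -0.002, 0, -0.04, -2.45, 0.0, 0.0, -0.0, -0.002]
```

Emit:
step_arm(targets=[0,-0.1,-1.2,0,0,0,-0.002,0,-0.1,-2.4,0,0,0,-0.002,0,-0.1,-2.4,0,0,0,-0.002,0,-0.1,-2.4,0,0,0,-0.002,0,-0.1,-2.4,0,0,0,-0.002,0,-0.1,-2.4,0,0,0,-0.002,0,-0.1,-2.4,0,0,0,-0.002,0,-0.1,-2.4,0,0,0,-0.002,0,-0.1,-2.4,0,0,0,-0.002,0,-0.1,-2.4,0,0,0,-0.002])

```text
time_s: 12.72
ee_pos: [0.4708, 0.0839, 0.2422]
ee_rot: [0.995, -0.095, -0.009, 0.002]
wrist_force: [1.1, 0.2, -1.0]
opening: 0.0086
```

```bash
python3 - <<'E'
from fin import *
st(); print(tc())
g=tcp.copy(); g[2]=.22; plan(g,down(yaw),10,0)
E
```

```text
12.72 [0.4708 0.0839 0.2422] [ 0.9955 -0.0947 -0.0087  0.0022] F [ 1.1  0.2 -1. ] M [0.03 0.04 0.  ] op 0.0086 q [ 0.09  0.04  1.97 -0.    1.15  1.85]
[0.52285451 0.02484548 0.20354129]
rotvec total [ 0.006  0.017 -0.029] dist mm 209.4521730733045
[0, -0.05, -2.08, 0.21, 0.001, 0.002, -0.003, 0, -0.05, -2.08, 0.21, 0.001, 0.002, -0.003, 0, -0.04, -2.08, 0.21, 0.001, 0.002, -0.003, 0, -0.04, -2.08, 0.21, 0.001, 0.002, -0.003, 0, -0.03, -2.08, 0.22, 0.001, 0.002, -0.003, 0, -0.02, -2.08, 0.22, 0.001, 0.002, -0.003, 0, -0.02, -2.08, 0.22, 0.001, 0.002, -0.003, 0, -0.01, -2.08, 0.22, 0.001, 0.002, -0.003, 0, -0.01, -2.08, 0.22, 0.001, 0.002, -0.003, 0, -0.0, -2.08, 0.22, 0.001, 0.002, -0.003]
```

Emit:
step_arm(targets=[0,0,-2.2,0.2,0.001,0.002,-0.003,0,0,-2.2,0.2,0.001,0.002,-0.003,0,0,-2.2,0.2,0.001,0.002,-0.003,0,0,-2.2,0.2,0.001,0.002,-0.003,0,0,-2.2,0.2,0.001,0.002,-0.003,0,0,-2.0,0.2,0.001,0.002,-0.003,0,0,-1.8,0.2,0.001,0.002,-0.003,0,0,-1.5,0.2,0.001,0.002,-0.003,0,0,-1.0,0.2,0.001,0.002,-0.003,0,0,0,0,0,0,0])

```text
time_s: 13.55
ee_pos: [0.499, 0.2665, 0.2144]
ee_rot: [0.997, -0.079, -0.009, -0.001]
wrist_force: [-0.4, -0.9, -1.6]
opening: 0.0085
```

```bash
python3 - <<'E'
from fin import *
st(); print(tc())
g=tcp.copy(); g[2]=.165; plan(g,down(yaw),6,0)
for n in('top','side'): cv2.imwrite(f'pics/{n}8.png',imaging.snapshot(n))
cv2.imwrite('pics/s8.png',np.hstack([cv2.imread('pics/top8.png')[60:384,80:400],cv2.imread('pics/side8.png')[60:384,100:420]]))
E
```

```text
13.55 [0.499  0.2665 0.2144] [ 9.969e-01 -7.850e-02 -8.700e-03 -9.000e-04] F [-0.4 -0.9 -1.6] M [0.06 0.   0.  ] op 0.0085 q [0.41 0.24 1.8  0.01 1.11 2.13]
[0.55298499 0.20940933 0.17541579]
rotvec total [-0.     0.018  0.004] dist mm 54.776162058864095
[0, 0.05, -0.39, 0.82, -0.0, 0.003, 0.001, 0, 0.04, -0.39, 0.82, -0.0, 0.003, 0.001, 0, 0.04, -0.39, 0.82, -0.0, 0.003, 0.001, 0, 0.04, -0.39, 0.82, -0.0, 0.003, 0.001, 0, 0.04, -0.39, 0.82, -0.0, 0.003, 0.001, 0, 0.03, -0.39, 0.82, -0.0, 0.003, 0.001]
```

View pics/s8.png

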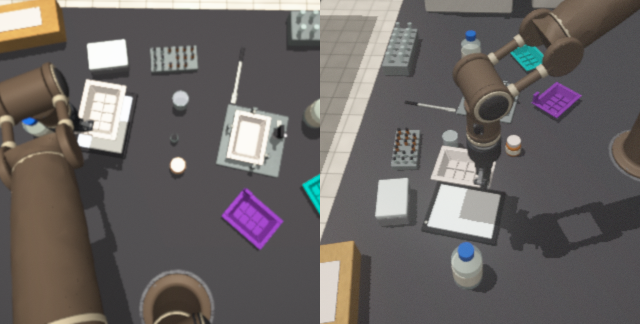

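The tray is above the pad; the two crops show it at (102,115) in the top view and (463,165) in the side view. Lower it to the target and correct.

Emit:
step_arm(targets=[0,0.1,-0.4,0.8,0,0.003,0.001,0,0.1,-0.4,0.9,0,0.003,0.001,0,0.1,-0.4,0.9,0,0.003,0.001,0,0,-0.4,0.9,0,0.003,0.001,0,0,-0.4,0.9,0,0.003,0.001,0,0,-0.4,0.8,0,0.003,0.001,0,0,0,0,0,0,0])

```text
time_s: 14.23
ee_pos: [0.5054, 0.2859, 0.1566]
ee_rot: [0.996, -0.085, 0.0, 0.002]
wrist_force: [-0.0, -0.9, -0.6]
opening: 0.0088
```

```bash
python3 - <<'E'
from fin import *
st(); print(tc())
plan(tcp,down(yaw),3,0)
for n in('top','side'): cv2.imwrite(f'pics/{n}9.png',imaging.snapshot(n))
a=cv2.imread('pics/top9.png')[130:230,120:250];b=cv2.imread('pics/side9.png')[190:310,190:320]
cv2.imwrite('pics/s9a.png',cv2.resize(a,None,fx=5,fy=5,interpolation=cv2.INTER_CUBIC));cv2.imwrite('pics/s9b.png',cv2.resize(b,None,fx=5,fy=5,interpolation=cv2.INTER_CUBIC))
E
```

```text
14.23 [0.5054 0.2859 0.1566] [ 9.964e-01 -8.480e-02  2.000e-04  1.700e-03] F [-0.  -0.9 -0.6] M [0.08 0.07 0.01] op 0.0088 q [ 0.44  0.33  1.81 -0.    1.    2.18]
[0.55936881 0.22779195 0.11893881]
rotvec total [ 0.003 -0.001 -0.009] dist mm 6.006515009294522
[0, -0.05, -0.11, 0.16, 0.001, -0.0, -0.003, 0, -0.05, -0.11, 0.16, 0.001, -0.0, -0.003, 0, -0.05, -0.11, 0.16, 0.001, -0.0, -0.003]
```

View pics/s9a.png

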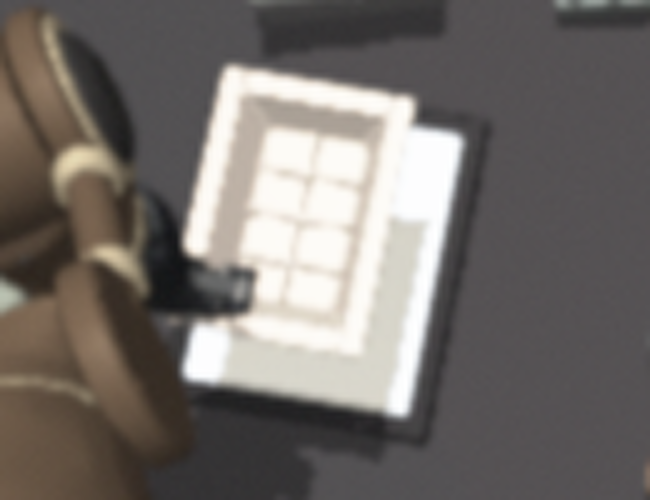

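View pics/s9b.png

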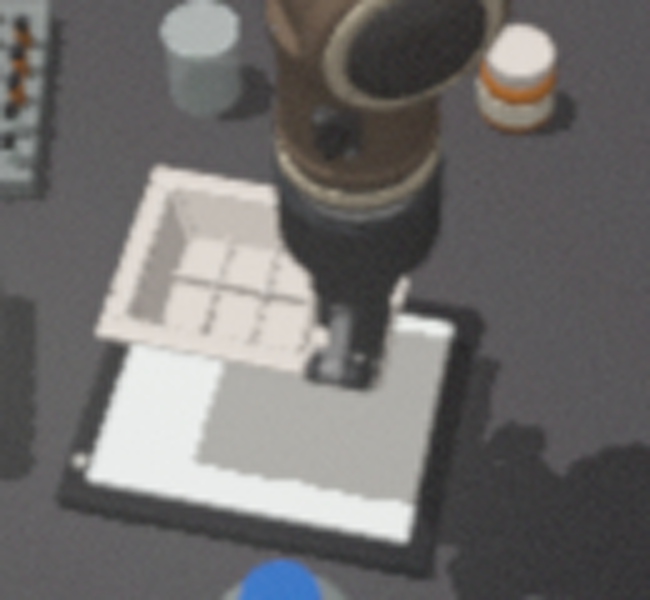

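```bash
python3 - <<'E'
from fin import *
f=lambda u,v,x,y:((u+.5)/5-.5+x,(v+.5)/5-.5+y)
def tri(a,b):
    o1,d1=ray('top',*a);o2,d2=ray('side',*b); t=np.linalg.lstsq(np.c_[d1,-d2],o2-o1,rcond=None)[0]; return (o1+d1*t[0]+o2+d2*t[1])/2,np.linalg.norm(o1+d1*t[0]-o2-d2*t[1])
print('+x+y',tri(f(228,65,120,130),f(97,335,190,190)),'+x-y',tri(f(415,97,120,130),f(155,165,190,190)))
z=tc()[2]+.013
for n,q in(('++',(228,65)),('+-',(415,97)),('--',(358,353))): print(n,onz('top',*f(*q,120,130),z))
s=monitor.sense(); M=R.from_quat(s['ee_rot'])
for n,l in(('++',(75,55)),('+-',(75,-55)),('--',(-75,-55))):
    print(n,'pred',tc()+M.apply(r0.inv().apply(np.array(H((0,0),l[0]/1000,l[1]/1000,.013)))))
# pad black outline from side
for q in[(60,500),(432,577),(483,315)]: print(onz('side',*f(*q,190,190),.012))
for q in[(487,120),(428,440)]: print('t',onz('top',*f(*q,120,130),.012))
E
```

```text
+x+y (array([0.6443994 , 0.2675471 , 0.13052313]), np.float64(0.0021515051127502507)) +x-y (array([0.62631259, 0.15947493, 0.13359952]), np.float64(0.0013250977295774528))
++ [0.64459262 0.26669765 0.13349012]
+- [0.62702942 0.15943439 0.13349012]
-- [0.47921501 0.18590037 0.13349012]
++ pred [0.64321271 0.26943374 0.13360131]
+- pred [0.62475312 0.16099567 0.13425629]
-- pred [0.47688206 0.18616269 0.13337803]
[0.67190588 0.30043692 0.012     ]
[0.46629279 0.33608843 0.012     ]
[0.44005732 0.17022816 0.012     ]
t [0.64817433 0.13250287 0.012     ]
t [0.44339066 0.1629917  0.012     ]
```

Emit:
step_arm(targets=[0,-0.1,-0.3,0.2,0.001,0,-0.003,0,-0.1,-0.2,0.1,0.001,0,-0.002,0,0,0,0,0,0,0,0,0,0,0,0,0,0])

```text
time_s: 14.67
ee_pos: [0.5061, 0.292, 0.1565]
ee_rot: [0.997, -0.082, 0.002, -0.0]
wrist_force: [-0.3, -0.0, -0.0]
opening: 0.0086
```

```bash
python3 - <<'E'
from fin import *
st(); print(tc(), monitor.sense()['dq'].round(3)); plan(tcp,down(yaw),1,0)
E
```

```text
14.67 [0.5061 0.292  0.1565] [ 9.966e-01 -8.200e-02  2.500e-03 -4.000e-04] F [-0.3 -0.  -0. ] M [-0.01  0.06 -0.01] op 0.0086 q [ 0.45  0.34  1.81 -0.    0.99  2.19]
[0.56056343 0.23443197 0.11885509] [ 0.005 -0.005 -0.004  0.003 -0.002  0.   ]
rotvec total [-0.001 -0.005 -0.003] dist mm 5.503536810797198
[0, -0.11, 0.28, 0.46, -0.001, -0.005, -0.003]
```

Emit:
step_arm(targets=[0,-0.2,0,0.3,0,-0.004,0,0,0,0,0,0,0,0,0,0,0,0,0,0,0,0,0,0,0,0,0,0,0,0,0,0,0,0,0,0,0,0,0,0,0,0])

```text
time_s: 15.17
ee_pos: [0.5047, 0.2926, 0.1546]
ee_rot: [0.997, -0.082, 0.001, -0.001]
wrist_force: [0.3, -0.2, -0.6]
opening: 0.0091
```

```bash
python3 - <<'E'
from fin import *
st(); print(tc(), monitor.sense()['dq'].round(3))
for n in('top','side'): cv2.imwrite(f'pics/{n}10.png',imaging.snapshot(n))
cv2.imwrite('pics/s10.png',np.hstack([cv2.imread('pics/top10.png')[60:384,80:480],cv2.imread('pics/side10.png')[60:384,80:460]]))
print(tc())
E
```

```text
15.17 [0.5047 0.2926 0.1546] [ 0.9966 -0.082   0.0014 -0.0012] F [ 0.3 -0.2 -0.6] M [ 0.01  0.03 -0.02] op 0.0091 q [0.45 0.34 1.81 0.   0.99 2.19]
[0.55905744 0.23500008 0.11677538] [-0.003  0.    -0.    -0.001 -0.001 -0.001]
[0.5590957  0.23504589 0.11677046]
```

View pics/s10.png

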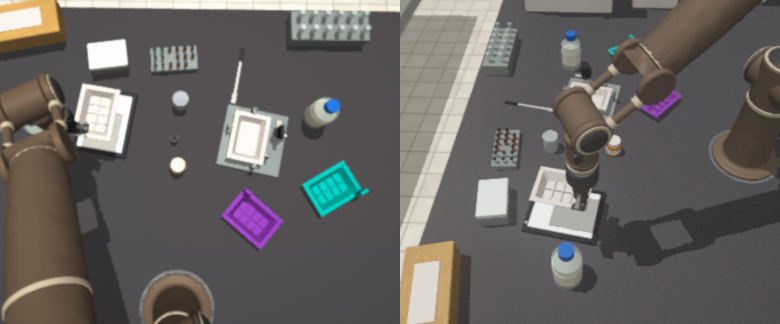

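The tray is held still and level over the pad, at (98,115) in the top view. The bystanders are in place, the lower trays are still in the holder, and the knob is released. Handing in.

```bash
python3 -c "
from h import *
print(job.close_job())"
```

```text
the job is handed in; nothing more can be done
None
```

The tray is held still and level, right way up and centred over the light pad, and I handed the job in at about 15.3 s.

- **Knob:** I turned it clockwise about 1.4 rad past its detent. The picture afterwards showed the keeper clear of the tray.
- **Peel:** I pinched the pull tab and raised its corner about the opposite corner to about 0.26 rad while the far corner stayed on the stack. The tray then came off up and towards the tab, leaving the lower trays in the holder.
- **Final position:** The arm pose and the grasp put the tray centre at about (0.559, 0.235, 0.117) m. That is within about 3 mm of the pad centre I measured at (0.559, 0.232), and about 105 mm above the pad face. The tilt is about 0.004 rad and joint speeds were 0.003 rad/s or less.
- **Camera check:** Just before the last small moves, the tray corners seen in the pictures were 1 to 3 mm off the predicted ones, about 2 mm in +x and −y. I aimed between the two and did not measure the corners again after the final move.
- **Everything else:** The tray was kept well above the pad throughout. Wrist force readings stayed around 4 N or less. In the last pictures, the other objects I could see were where they started.

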